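# File the tabbed refill case into the packed row

## Task

Leaving the other things on the counter alone, take the tabbed refill case out of its wooden stand and push it, foot first, into the packed row in the refill file, right next to the one short case on the side of the sprung follower. Ease the neighbours apart slowly and gently (the follower is damped, so do not force it) without tipping any of them, then press the case firmly but gently down until you feel its foot come up hard on the file's stop bar, and let go so that the whole row stands upright and closed up.

Things in the scene. Friction and masses are not known exactly. Their poses are not given: they have to be found in the camera images.
- spare_mid (a point): the loose refill case, aluminium, about 0.12 kg, upright in the stand at the start; this point is on its centre axis half-way up, 52 mm above its foot; x along its width, y through its thickness, z up; same shape turned half round. Body 40 mm wide by 16 mm thick from the foot to shoulders at 60 mm; the lowest 24 mm taper to a foot 4 mm thick (y) and 40 mm wide
- spare: the same loose case; origin at the centre of the underside of its foot. Above the shoulders a flat pull tab, 26 mm wide (x) by 12 mm thick (y), runs from 60 to 104 mm above the foot: grasp it across this width. Seated, its foot stands on a stop bar, 18 mm wide, along the middle of the file's floor, whose top is set 1 to 11 mm above the floor; the setting is not measured: feel for it
- stand: fixed wooden block, 66 mm (x) by 46 mm (y) by 30 mm high, with a slot 42 mm by 18 mm, 22 mm deep, in which the loose case stands (its foot is 8 mm above the counter); origin under its centre
- rack: refill file, a fixed steel channel; origin on the counter; y along the row from the fixed end plate (inner face y = -70 mm, 52 mm high) to the follower, x across. Slick nylon-lined floor 8 mm above the counter, 50 mm wide between rails 18 mm high. Five cases stand on it packed against the end plate in any order, but case_d always last, touching the follower
- follower (a joint): travel in m of the sliding follower plate (69 mm high above the counter) along the file's +y: 0 with five cases, 0.016 with six, at most 0.032. Its spring presses the row to the end plate with 3 N, plus 0.08 N per mm; a damper adds 0.4 N per mm/s, so pushing at 10 mm/s takes about 9 N with friction: go slowly. Cases on the end-plate side of the opening cannot give way
- short_case: the one short case, like the others but 44 mm tall; never the one at the follower; y axis as the file's. origin at the centre of its underside
- case_a: plain aluminium refill case without tab in the row, its foot notched to straddle the stop bar, 40 mm wide (x) by 16 mm thick (y, along the row) by 60 mm tall, 0.12 kg; origin at the centre of its underside, z up
- case_b: plain aluminium refill case without tab in the row, its foot notched to straddle the stop bar, 40 mm wide (x) by 16 mm thick (y, along the row) by 60 mm tall, 0.12 kg; origin at the centre of its underside, z up
- case_c: plain aluminium refill case without tab in the row, its foot notched to straddle the stop bar, 40 mm wide (x) by 16 mm thick (y, along the row) by 60 mm tall, 0.12 kg; origin at the centre of its underside, z up
- case_d: plain aluminium refill case without tab in the row, its foot notched to straddle the stop bar, 40 mm wide (x) by 16 mm thick (y, along the row) by 60 mm tall, 0.12 kg; origin at the centre of its underside, z up
- cup: pewter cup, 72 mm across, 85 mm tall, bystander; origin under its centre
- paperweight: green glass paperweight, 70 mm across, 43 mm tall, bystander; origin under its centre
- barrel: silver pencil barrel lying with its clip down, 105 mm long, 11 mm thick, bystander; origin under its middle
- grip: red resin grip tube standing upright, 16 mm across, 34 mm tall, bystander; origin under its centre
- jaw: brass clutch jaw standing upright, 16 mm across, 22 mm tall, bystander; origin under its centre
- tip: steel pencil tip standing upright, 18 mm across, 30 mm tall, bystander; origin under its centre
Things that resemble listed ones, but are neither listed nor needed, are in the scene too. Leave any turquoise or yellow look-alike of the case_c alone.

How it is judged:
By the outcome, as a careful person would: the job done as asked, in the order asked, and still so for the second after the job is handed in, with the robot touching nothing.
It also fails if it takes over 64 s, if anything falls off the work surface, if the arm or the gripper's body presses on something with over 40 N, if the wrist force passes 120 N, or if a joint passes its speed limit or range.

## Robot

A 6-joint arm with a two-finger parallel gripper is mounted at the origin on the work surface. World frame = base frame: x ahead of the robot, y to its left, z up, the work surface at z = 0. Lengths are in m, angles in rad, forces in N, time in s.
With the tool pointing down it reaches from about 0.35 to 0.975 m from the base axis. Payload 4.9 kg.
Tool frame: the origin (TCP) lies at the very end of the fingers, on their centre line; the grasp point (between the pads) lies 19 mm behind it (ctrl.pinch_z is the distance from the TCP to the grasp point, in m); z points along the fingers, y is the direction in which the jaws open and shut (so a half turn about z gives the same grasp; the last joint's range is limited). The gripper opens to 85 mm and grips with 20 to 120 N. Pads are 22 mm wide; open, the fingers measure 114 mm over their backs; the gripper's body (76 mm by 85 mm) begins 54 mm behind the grasp point. The pads swing forward as they close: fully open they stand 13 mm farther back than shut.
Start: joints at [1.041, 0.053, 1.613, -0, 1.476, -0.119], TCP at [0.25, 0.573, 0.231] pointing down, gripper open.
Joint ranges: [-3.01, 3.01], [-1.01, 2.22], [0.06, 2.58], [-1.02, 4.17], [0.09, 2.62], [-3.14, 3.14]. Speed limits (rad/s): [2.57, 2.57, 3.14, 3.14, 3.14, 3.14].

## Interface

Orientations are given as a rotation vector (axis times angle).
In Python, from station import ctrl gives the robot as it stands.
- The arm moves only by the tool carry_out, never from a script. Its argument "series" is a list of rows, each a list of 7 numbers: the shift along the world's x, y, z each as a share of 0.025 m, from -1 to 1, then the turn, a rotation vector about the world's x, y, z each as a share of 0.1 rad, from -1 to 1, then the opening, from 0 (shut) to 1 (fully open). A call has 1 to 12 rows; each row shifts and turns the commanded pose from where the row before left it; what a row does not reach is not made up. A row lasts 1/10 s, in which the tool goes at most 50 mm and 8.59 degrees, less where a joint would pass 70% of its speed; a pose out of reach is approached as far as the arm can. A call with a number of a shift or a turn outside -1 to 1 is refused whole. A call with a gripper value outside its range is refused whole. The fingers move at their own pace and stop on an object; "grip_force" is the grip in N (left out, the last holds). Time passes only in rows, so rows that do not move let the fingers close. It gives the time, the measured TCP pose, the force and the opening at its end, in the units of the state.
- ctrl.get_obs(): the state, without advancing time (a new reading comes with each control period).
- ctrl.get_image(name): name is "scene" or "top" or "wrist"; returns a dict with "frame" (420x560x3 uint8, blue, green, red), "fx", "fy", "cx", "cy" (pixels), "R" (3x3) and "t" (3): a world point X has camera coordinates R X + t; the wrist camera has in their place "hand_eye" (4x4, takes a point from camera to tool coordinates, whose origin is the TCP and whose axes are the flange's). Camera axes: x right, y down, z forward; pixel columns grow to the right and rows downward; lengths in m; the calibration is good to about 2 mm. The wrist camera is an equidistant fisheye: a pixel r from the principal point sees the ray r / f radians off the axis. A picture is of the moment at which its call begins: read the wrist's pose just before it. There is no depth.
- ctrl.finish_job(): hands the job in, once; it reports no verdict.
Trained networks look in a picture, given as the dict that the camera call returned (one of the last four; its "shot" number tells which), for a name from the list of things; names that differ only in an ending like _2 or _b are one class to them, and where a whole thing is asked for, a point or a joint stands for the part that bears it (a point fixed in the world has none). Each returns a list of dicts, best first, with "p" (0 to 1); they miss things now and then, are a little off and sometimes report something else, mostly with a low value. They report only what shows in the picture. A call takes as long as a camera call. They do not tell look-alikes from the thing itself.
- ctrl.trace(picture, name): "mask" (420x560 bool, what is visible of it) and "rect" ([left, top, width, height] as shares, 0 to 1, of the picture: columns of its width, rows of its height, round what is visible of it).
- ctrl.mark_of(picture, name): "position" ([column, row] as shares, 0 to 1, of the picture: columns of its width, rows of its height: a listed point, or the origin of a listed thing).
The state is a dict: "t": time; "q": joint angles; "dq": joint speeds; "effort": joint torques, N m; "tool_pos": TCP position; "tool_rot": TCP orientation; "contact_force": force on the tool from outside, world axes, zero at the start; "wrist_torque": the same for the moment, N m; "opening": finger opening in m.
Only numpy, scipy, OpenCV 4.12 (cv2) and the standard library are available. Lean on these libraries where they do the work, as an engineer would, in place of code of your own. Each camera call takes 0.05 s, during which the arm holds its last target.

## Working session

There is one attempt and no reset: what is moved stays moved. The work goes in short steps, Python scripts to look and compute and a tool call to move; the robot and the scene stay as the last step left them, time stands still between calls to the robot, and variables do not carry over. Pictures are saved under pics/ and viewed, and the job is handed in when it is done.

Besides the shell and the picture viewer there is one more tool, called after ">>>" as name(argument=value, ...), one argument or row to a line, values as JSON. carry_out: Moves the arm, as the interface text tells. Shift numbers are shares of 0.025 m and turn numbers shares of 0.1 rad, none past 1 either way. Its arguments: {"type":"object","properties":{"series":{"type":"array"},"grip_force":{"type":"number"}},"required":["series"]}

```bash
ls; mkdir -p pics; python3 - <<'E'
from station import ctrl
import cv2, numpy as np, json
o=ctrl.get_obs(); print({k:np.round(v,4).tolist() for k,v in o.items()}, ctrl.pinch_z)
for n in ["scene","top","wrist"]:
    im=ctrl.get_image(n); cv2.imwrite(f"pics/{n}0.png",im["frame"])
    print(n,{k:np.round(np.array(v),4).tolist() for k,v in im.items() if k!="frame"})
    for nm in ["spare_mid","spare","stand","rack","follower","short_case","case_a","case_d"]:
        try: print(nm,[(round(d["p"],2),np.round(np.array(d["position"])*[560,420],1).tolist()) for d in ctrl.mark_of(im,nm)][:7])
        except Exception as e: print(nm,e)
E
```

```text
pics
{'t': 0.0, 'q': [1.041, 0.0533, 1.6143, 0.0, 1.476, -0.119], 'dq': [-0.0004, -0.0011, -0.0005, -0.0001, 0.0019, 0.0006], 'effort': [0.0025, -39.3664, -37.0183, 0.0001, 0.007, 0.0], 'tool_pos': [0.2493, 0.5725, 0.2301], 'tool_rot': [-0.6406, -3.0749, 0.003], 'contact_force': [-0.5791, -0.0301, -0.5481], 'wrist_torque': [0.0145, -0.0227, -0.0164], 'opening': 0.0852} 0.0187
scene {'fx': 398.2467, 'fy': 398.2467, 'cx': 278.0296, 'cy': 208.7314, 'R': [[-0.8143, 0.5801, 0.0177], [0.3895, 0.5689, -0.7244], [-0.4303, -0.583, -0.6892]], 't': [0.5148, -0.1506, 1.001], 'shot': 1}
spare_mid [(0.93, [249.5, 165.9])]
spare [(0.85, [247.9, 185.6]), (0.64, [173.0, 212.6])]
stand [(0.64, [251.6, 190.9])]
rack [(0.9, [332.3, 272.8]), (0.22, [338.3, 189.5])]
follower it knows: barrel, case, cup, grip, jaw, paperweight, rack, short_case, spare, spare_mid, stand, tip
short_case [(0.65, [320.1, 252.4]), (0.37, [254.1, 191.6])]
case_a [(0.92, [396.4, 269.3]), (0.85, [324.7, 253.6]), (0.76, [288.6, 286.8]), (0.69, [351.1, 228.5]), (0.67, [327.0, 262.7]), (0.66, [312.9, 246.8]), (0.66, [333.2, 265.0])]

[... 865 characters left out ...]
[246.8, 212.9]), (0.6, [167.3, 165.2]), (0.5, [228.9, 213.8]), (0.46, [216.7, 213.2])]
wrist {'fx': 325.1923, 'fy': 325.1923, 'cx': 274.1652, 'cy': 206.6764, 'hand_eye': [[-0.0006, -0.9543, -0.2988, 0.0761], [1.0, -0.0009, 0.0008, -0.0002], [-0.0011, -0.2988, 0.9543, -0.142], [0.0, 0.0, 0.0, 1.0]], 'shot': 3}
spare_mid []
spare []
stand []
rack [(0.95, [117.7, 410.4])]
follower it knows: barrel, case, cup, grip, jaw, paperweight, rack, short_case, spare, spare_mid, stand, tip
short_case []
case_a [(0.68, [28.0, 369.6]), (0.53, [107.6, 377.0]), (0.47, [108.6, 412.0]), (0.38, [101.4, 415.6])]
case_d [(0.68, [28.0, 369.6]), (0.53, [107.6, 377.0]), (0.47, [108.6, 412.0]), (0.38, [101.4, 415.6])]
```

View pics/scene0.png

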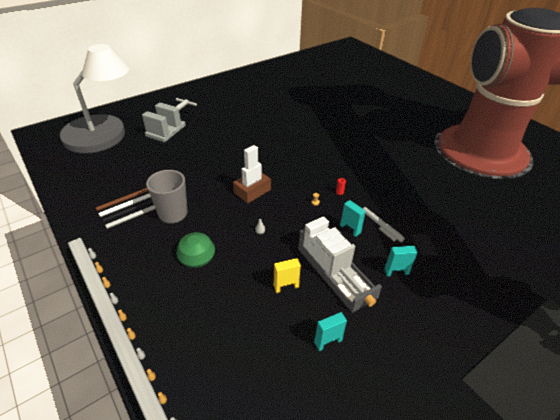

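View pics/top0.png

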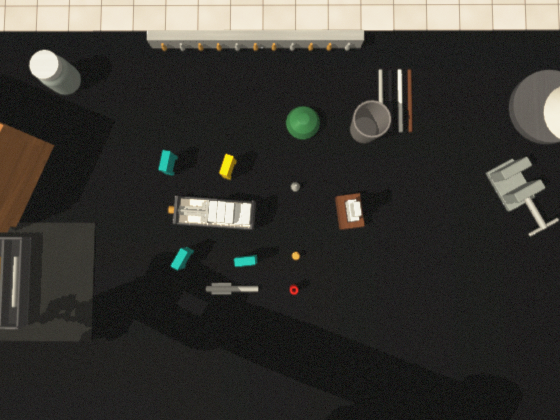

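```bash
python3 - <<'E'
import cv2
a=cv2.imread("pics/scene0.png")[140:320,180:440]; cv2.imwrite("pics/scene0c.png",cv2.resize(a,None,fx=3,fy=3,interpolation=cv2.INTER_CUBIC))
a=cv2.imread("pics/top0.png")[140:290,140:390]; cv2.imwrite("pics/top0c.png",cv2.resize(a,None,fx=3.2,fy=3.2,interpolation=cv2.INTER_CUBIC))
E
```

```text
(no output)
```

View pics/scene0c.png

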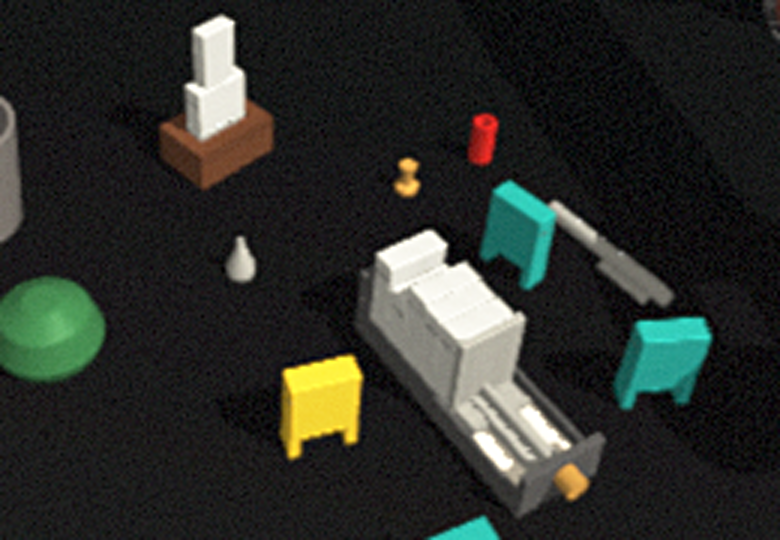

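View pics/top0c.png

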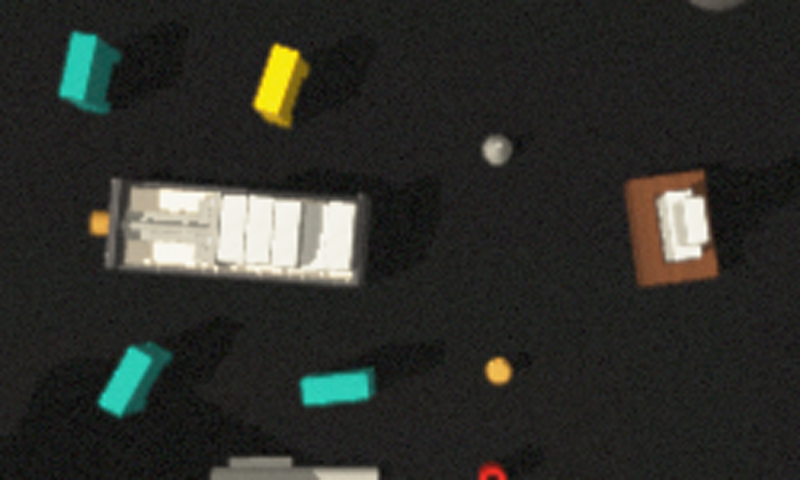

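```bash
cat > h.py <<'E'
from station import ctrl
import cv2, numpy as np
from scipy.spatial.transform import Rotation as Rn
def ray(im,uv,pose=None):
    u,v=uv
    if "hand_eye" in im:
        a=(u-im["cx"])/im["fx"]; b=(v-im["cy"])/im["fy"]; r=np.hypot(a,b)
        d=np.array([a*np.sinc(r/np.pi),b*np.sinc(r/np.pi),np.cos(r)])
        H=np.array(im["hand_eye"]); p,rv=pose; Rt=Rn.from_rotvec(rv).as_matrix()
        return Rt@H[:3,3]+p, Rt@H[:3,:3]@d
    R=np.array(im["R"]);t=np.array(im["t"])
    d=np.array([(u-im["cx"])/im["fx"],(v-im["cy"])/im["fy"],1.])
    return -R.T@t, R.T@d
def at_z(im,uv,z,pose=None):
    o,d=ray(im,uv,pose); return o+d*(z-o[2])/d[2]
def proj(im,X,pose=None):
    X=np.atleast_2d(X)
    if "hand_eye" in im:
        H=np.array(im["hand_eye"]); p,rv=pose; Rt=Rn.from_rotvec(rv).as_matrix()
        c=((X-p)@Rt-H[:3,3])@H[:3,:3]
        th=np.arctan2(np.hypot(c[:,0],c[:,1]),c[:,2]); n=np.hypot(c[:,0],c[:,1])+1e-12
        return np.c_[im["cx"]+im["fx"]*th*c[:,0]/n, im["cy"]+im["fy"]*th*c[:,1]/n]
    c=X@np.array(im["R"]).T+np.array(im["t"])
    return np.c_[im["cx"]+im["fx"]*c[:,0]/c[:,2], im["cy"]+im["fy"]*c[:,1]/c[:,2]]
def shot(n):
    o=ctrl.get_obs(); im=ctrl.get_image(n); return im,(np.array(o["tool_pos"]),np.array(o["tool_rot"]))
E
python3 - <<'E'
from h import *
import pickle
d={}
for n in ["top","scene"]:
    im,_=shot(n); d[n]=im
pickle.dump(d,open("st.pkl","wb"))
f=lambda x,y:(140+x/3.2,140+y/3.2)
t=d["top"]
for nm,p,z in [("tallTop R",f(355,237),.068),("tall1/short",f(324,235),.068),("next tall edge",f(300,233),.068),("d left",f(219,229),.068),("tab centre",f(690,220),.112),("stand c",f(672,228),.03),
 ("stand TL",f(626,182),.03),("stand TR",f(704,171),.03),("stand BR",f(718,275),.03),("stand BL",f(639,286),.03)]:
    print(nm,np.round(at_z(t,p,z),4))
for nm,p in [("spare_mid",(249.5,165.9))]: print(np.round(at_z(d["scene"],p,.06),4))
print(np.round(at_z(d["scene"],(251.6,190.9),0),4),np.round(at_z(d["scene"],(332.3,272.8),0),4),np.round(at_z(t,(217,216),0),4))
E
```

```text
tallTop R [0.5553 0.003  0.068 ]
tall1/short [0.5564 0.0215 0.068 ]
next tall edge [0.5576 0.0358 0.068 ]
d left [0.5598 0.0842 0.068 ]
tab centre [ 0.5633 -0.1888  0.112 ]
stand c [ 0.5633 -0.1912  0.03  ]
stand TL [ 0.5918 -0.1629  0.03  ]
stand TR [ 0.5988 -0.2113  0.03  ]
stand BR [ 0.5342 -0.2194  0.03  ]
stand BL [ 0.5273 -0.1705  0.03  ]
[ 0.5629 -0.2021  0.06  ]
[ 0.5665 -0.1915  0.    ] [0.568  0.0772 0.    ] [0.5544 0.0777 0.    ]
```

>>> carry_out(
  series=[
    [0.56,-0.97,-0.07,0,0,-0.55,1],
    [0.56,-0.97,-0.07,0,0,-0.55,1],
    [0.56,-0.97,-0.07,0,0,-0.55,1],
    [0.56,-0.97,-0.07,0,0,-0.55,1],
    [0.56,-0.97,-0.07,0,0,-0.55,1],
    [0.56,-0.97,-0.07,0,0,-0.55,1],
    [0.56,-0.97,-0.07,0,0,-0.55,1],
    [0.56,-0.97,-0.07,0,0,-0.55,1],
    [0.56,-0.97,-0.07,0,0,-0.55,1],
    [0.56,-0.97,-0.07,0,0,-0.55,1],
    [0.56,-0.97,-0.07,0,0,-0.55,1],
  ],
)

```text
t: 2.4
tool_pos: [0.4041, 0.3052, 0.2122]
tool_rot: [1.531, 2.743, 0.001]
contact_force: [0.2, 0.2, 0.4]
opening: 0.0852
```

>>> carry_out(
  series=[
    [0.56,-0.97,-0.07,0,0,-0.55,1],
    [0.56,-0.97,-0.07,0,0,-0.55,1],
    [0.56,-0.97,-0.07,0,0,-0.55,1],
    [0.56,-0.97,-0.07,0,0,-0.55,1],
    [0.56,-0.97,-0.07,0,0,-0.55,1],
    [0.56,-0.97,-0.07,0,0,-0.55,1],
    [0.56,-0.97,-0.07,0,0,-0.55,1],
    [0.56,-0.97,-0.07,0,0,-0.55,1],
    [0.56,-0.97,-0.07,0,0,-0.55,1],
    [0.56,-0.97,-0.07,0,0,-0.55,1],
    [0.56,-0.97,-0.07,0,0,-0.55,1],
    [0,0,0,0,0,0,1],
  ],
)

```text
t: 3.6
tool_pos: [0.5586, 0.0371, 0.1926]
tool_rot: [2.28, 2.16, -0.001]
contact_force: [-0.7, 0.2, 0.2]
opening: 0.0854
```

```bash
python3 - <<'E'
from h import *
import pickle
im,p=shot("wrist"); pickle.dump((im,p),open("w1.pkl","wb"))
R=Rn.from_rotvec(p[1]).as_matrix(); print(p, R.round(3), np.degrees(np.arctan2(R[1,1],R[0,1])))
cv2.imwrite("pics/w1.png",cv2.resize(im["frame"],None,fx=1.42,fy=1.42,interpolation=cv2.INTER_CUBIC))
for nm in ["rack","case_a","short_case"]:
  print(nm,[(round(d["p"],2),np.round(np.array(d["position"])*[560,420],1).tolist(),at_z(im,np.array(d["position"])*[560,420],0 if nm=="rack" else .008,p).round(4).tolist()) for d in ctrl.mark_of(im,nm)][:8])
E
```

```text
(array([0.55859615, 0.03705392, 0.19262744]), array([ 2.27997020e+00,  2.16043303e+00, -7.22857813e-04])) [[ 0.054  0.999  0.   ]
 [ 0.999 -0.054 -0.001]
 [-0.001  0.    -1.   ]] -3.084095985019958
rack [(0.57, [278.0, 144.2], [0.565, 0.0757, 0.0])]
case_a [(0.74, [363.1, 48.6], [0.6559, 0.1726, 0.008]), (0.72, [186.1, 89.0], [0.4757, 0.14, 0.008]), (0.7, [271.6, 204.7], [0.555, 0.0134, 0.008]), (0.7, [361.8, 165.3], [0.6512, 0.0512, 0.008]), (0.64, [192.1, 207.2], [0.4693, 0.0154, 0.008]), (0.63, [274.5, 156.8], [0.5608, 0.0639, 0.008]), (0.58, [273.6, 142.9], [0.5606, 0.0781, 0.008])]
short_case [(0.62, [275.9, 191.6], [0.5602, 0.0274, 0.008])]
```

View pics/w1.png

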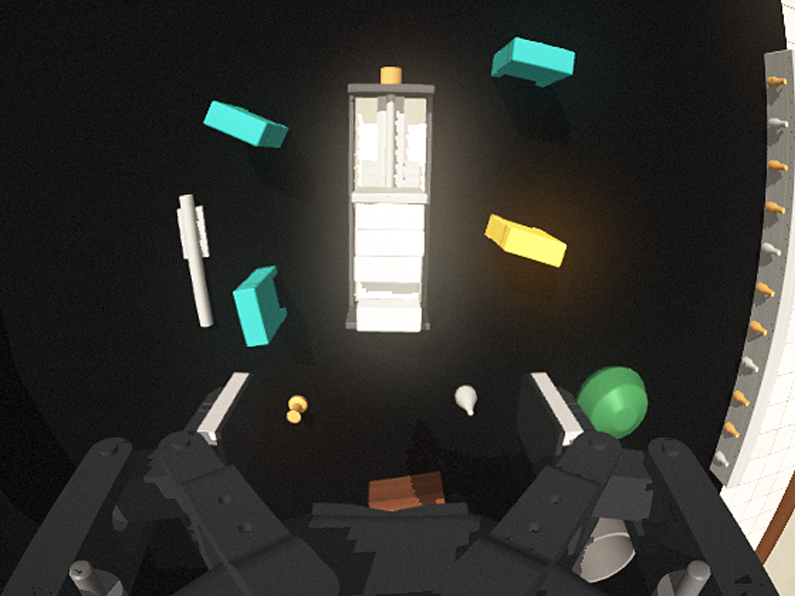

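```bash
python3 - <<'E'
from h import *
import pickle
im,p=pickle.load(open("w1.pkl","rb"))
a=im["frame"][120:245,230:330]; a=cv2.resize(a,None,fx=4.8,fy=4.8,interpolation=cv2.INTER_CUBIC); a=(255*(a/255.)**1.8).astype('uint8')
cv2.imwrite("pics/w1c.png",a)
g=im["frame"].mean(2)
for c in (262,275,288): print(c,np.round(g[130:240,c-3:c+4].mean(1)).astype(int).tolist())
E
```

```text
262 [239, 223, 205, 207, 207, 203, 240, 245, 242, 240, 240, 240, 203, 190, 255, 255, 255, 255, 254, 254, 254, 254, 254, 254, 254, 254, 254, 254, 254, 254, 253, 234, 253, 255, 255, 254, 254, 254, 254, 254, 254, 254, 254, 254, 254, 254, 254, 254, 254, 251, 229, 255, 255, 254, 254, 254, 254, 254, 254, 254, 254, 254, 254, 254, 254, 254, 254, 255, 228, 200, 198, 199, 200, 199, 199, 253, 255, 255, 255, 255, 226, 238, 242, 242, 242, 241, 248, 255, 254, 254, 254, 254, 254, 254, 254, 253, 254, 253, 253, 253, 254, 255, 255, 128, 60, 63, 64, 63, 61, 61]
275 [213, 215, 212, 210, 211, 201, 246, 248, 240, 243, 242, 240, 226, 241, 255, 255, 255, 254, 254, 254, 254, 254, 254, 254, 254, 254, 254, 254, 254, 255, 254, 241, 253, 255, 255, 254, 254, 254, 254, 254, 254, 254, 254, 254, 254, 254, 254, 254, 255, 255, 219, 255, 255, 255, 254, 254, 254, 254, 254, 254, 254, 254, 254, 254, 254, 254, 254, 255, 237, 205, 202, 202, 201, 202, 202, 233, 233, 255, 255, 255, 233, 239, 243, 242, 242, 242, 243, 255, 255, 254, 254, 254, 254, 254, 254, 254, 254, 254, 254, 254, 254, 255, 255, 166, 67, 67, 66, 66, 66, 64]
288 [244, 240, 215, 206, 209, 207, 243, 248, 245, 244, 243, 242, 241, 179, 255, 255, 255, 255, 255, 255, 255, 255, 255, 255, 255, 254, 255, 254, 254, 255, 255, 247, 252, 255, 255, 255, 255, 255, 255, 255, 255, 255, 254, 255, 254, 254, 254, 254, 255, 255, 237, 255, 255, 255, 255, 255, 255, 255, 255, 254, 254, 254, 255, 254, 254, 254, 254, 255, 248, 214, 203, 202, 201, 203, 203, 204, 217, 255, 255, 255, 250, 243, 243, 243, 243, 243, 241, 255, 255, 255, 255, 255, 255, 254, 254, 254, 254, 254, 254, 254, 254, 255, 255, 203, 74, 64, 66, 64, 63, 63]
```

View pics/w1c.png

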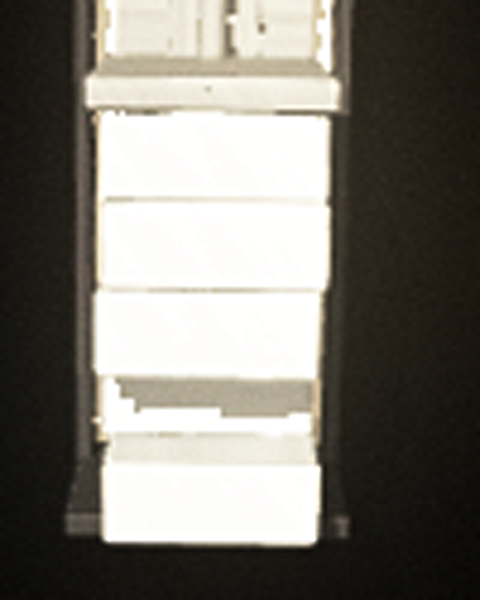

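```bash
python3 - <<'E'
from h import *
import pickle
im,p=pickle.load(open("w1.pkl","rb"))
for r,z in [(136,.069),(143.3,.068),(161.3,.068),(180.5,.068),(198.3,.068),(210,.052),(217,.068),(233.2,.068)]:
    print(r,at_z(im,(275.5,r),z,p).round(4))
f=lambda x,y:(230+x/4.8-.4,120+y/4.8-.4)
for c in [(100,112),(330,112),(104,199),(330,205),(95,290),(322,290),(95,372),(320,379),(103,462),(320,462),(103,544),(318,544)]: print(c,at_z(im,f(*c),.068,p).round(4))
print("short",at_z(im,f(103,435),.052,p).round(4),at_z(im,f(317,435),.052,p).round(4))
print("follower",at_z(im,f(86,106),.069,p).round(4),at_z(im,f(340,108),.069,p).round(4))
print("endplate",at_z(im,f(66,536),.052,p).round(4),at_z(im,f(350,536),.052,p).round(4))
E
```

```text
136 [0.5629 0.0903 0.069 ]
143.3 [0.5626 0.0841 0.068 ]
161.3 [0.5618 0.0691 0.068 ]
180.5 [0.5609 0.0528 0.068 ]
198.3 [0.5601 0.0373 0.068 ]
210 [0.5593 0.0216 0.052 ]
217 [0.5592 0.0204 0.068 ]
233.2 [0.5584 0.0053 0.068 ]
(100, 112) [0.5421 0.0857 0.068 ]
(330, 112) [0.5813 0.0835 0.068 ]
(104, 199) [0.5417 0.0705 0.068 ]
(330, 205) [0.5807 0.0673 0.068 ]
(95, 290) [0.539  0.0545 0.068 ]
(322, 290) [0.5787 0.0523 0.068 ]
(95, 372) [0.5379 0.0396 0.068 ]
(320, 379) [0.5778 0.0361 0.068 ]
(103, 462) [0.538  0.0226 0.068 ]
(320, 462) [0.5772 0.0205 0.068 ]
(103, 544) [0.5368 0.0067 0.068 ]
(318, 544) [0.5763 0.0045 0.068 ]
short [0.537  0.0226 0.052 ] [0.5777 0.0204 0.052 ]
follower [0.5398 0.0869 0.069 ] [0.583  0.0842 0.069 ]
endplate [0.5281 0.0023 0.052 ] [ 0.5835 -0.0007  0.052 ]
```

>>> carry_out(
  series=[
    [0.02,-0.9,0,0,0,0.18,0.6],
    [0.02,-0.9,0,0,0,0.18,0.6],
    [0.02,-0.9,0,0,0,0.18,0.6],
    [0.02,-0.9,0,0,0,0.18,0.6],
    [0.02,-0.9,0,0,0,0.18,0.6],
    [0.02,-0.9,0,0,0,0.18,0.6],
    [0.02,-0.9,0,0,0,0.18,0.6],
    [0.02,-0.9,0,0,0,0.18,0.6],
    [0.02,-0.9,0,0,0,0.18,0.6],
    [0.02,-0.9,0,0,0,0.18,0.6],
    [0,0,0,0,0,0,0.6],
    [0,0,0,0,0,0,0.6],
  ],
)

```text
t: 5.0
tool_pos: [0.5625, -0.1846, 0.1928]
tool_rot: [-2.072, -2.361, -0.001]
contact_force: [-0.2, 0.2, -0.6]
opening: 0.0517
```

```bash
python3 - <<'E'
from h import *
import pickle
im,p=shot("wrist"); pickle.dump((im,p),open("w2.pkl","wb"))
R=Rn.from_rotvec(p[1]).as_matrix(); print(p, np.degrees(np.arctan2(R[1,1],R[0,1])))
a=im["frame"][120:290,190:360]; cv2.imwrite("pics/w2.png",cv2.resize(a,None,fx=3.5,fy=3.5,interpolation=cv2.INTER_CUBIC))
for nm,z in [("spare",.008),("stand",0),("spare_mid",.06)]:
  print(nm,[(round(d["p"],2),np.round(np.array(d["position"])*[560,420],1).tolist(),at_z(im,np.array(d["position"])*[560,420],z,p).round(4).tolist()) for d in ctrl.mark_of(im,nm)][:8])
E
```

```text
(array([ 0.56251737, -0.18463767,  0.19284731]), array([-2.07185711e+00, -2.36102531e+00, -7.38337827e-04])) 7.464521675709394
spare [(0.71, [275.0, 187.9], [0.5644, -0.1899, 0.008])]
stand [(0.97, [274.5, 187.9], [0.5642, -0.1919, 0.0])]
spare_mid [(0.72, [273.3, 203.9], [0.563, -0.1917, 0.06])]
```

View pics/w2.png

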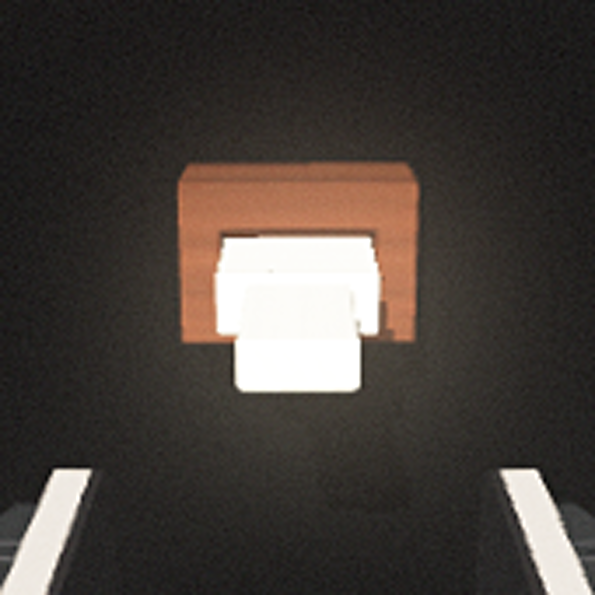

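```bash
python3 - <<'E'
from h import *
import pickle
im,p=pickle.load(open("w2.pkl","rb"))
f=lambda x,y:(190+x/3.5-.4,120+y/3.5-.4)
def q(nm,pts,z):
    P=np.array([at_z(im,f(*c),z,p) for c in pts]); print(nm,P.mean(0).round(4)); print(P[:,:2].round(4).tolist())
q("tab",[(235,336),(361,336),(361,391),(235,391)],.112)
q("shoulder",[(216,273),(380,273),(380,335),(216,335)],.068)
q("stand",[(179,181),(418,181),(416,341),(183,341)],.03)
E
```

```text
tab [ 0.564  -0.1908  0.112 ]
[[0.5503, -0.1864], [0.5762, -0.1831], [0.578, -0.1952], [0.5517, -0.1986]]
shoulder [ 0.5642 -0.1915  0.068 ]
[[0.5433, -0.1861], [0.583, -0.181], [0.5854, -0.1968], [0.5451, -0.202]]
stand [ 0.5645 -0.1911  0.03  ]
[[0.529, -0.1724], [0.5938, -0.164], [0.6006, -0.2097], [0.5348, -0.2183]]
```

>>> carry_out(
  series=[
    [0.06,-0.25,-0.7,0,0,0,0.6],
    [0,0,-0.8,0,0,0,0.6],
    [0,0,-0.8,0,0,0,0.6],
    [0,0,-0.8,0,0,0,0.6],
    [0,0,-0.8,0,0,0,0.6],
    [0,0,-0.85,0,0,0,0.6],
    [0,0,0,0,0,0,0.6],
    [0,0,0,0,0,0,0.6],
  ],
)

```text
t: 6.0
tool_pos: [0.5635, -0.1915, 0.073]
tool_rot: [-2.071, -2.36, 0.001]
contact_force: [0.5, 0.1, 0.6]
opening: 0.0511
```

```bash
python3 - <<'E'
from h import *
im,p=shot("wrist"); print(p)
cv2.imwrite("pics/w3.png",cv2.resize(im["frame"][150:420,120:430],None,fx=2.5,fy=2.2))
E
```

```text
(array([ 0.56349572, -0.19145939,  0.07301216]), array([-2.07106741e+00, -2.35981968e+00,  8.63478522e-04]))
```

View pics/w3.png

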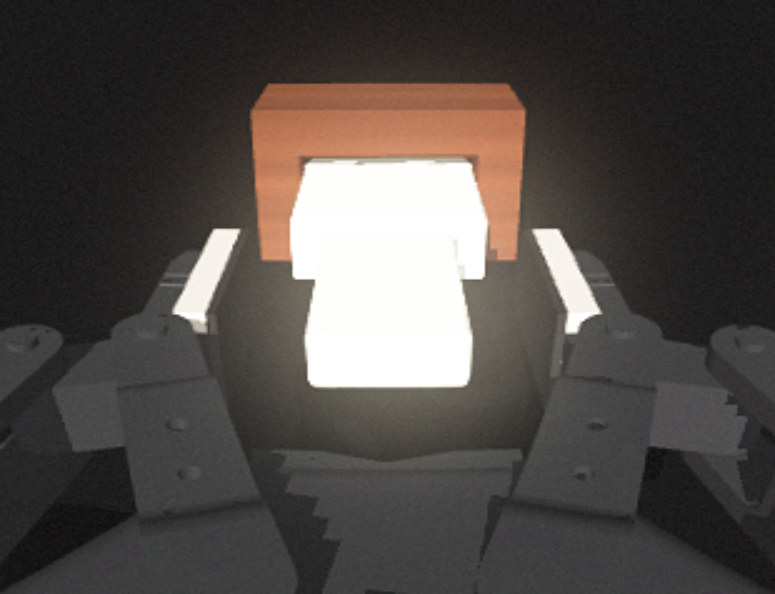

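>>> carry_out(
  series=[
    [0,0,0.08,0,0,0,0.6],
    [0,0,0,0,0,0,0],
    [0,0,0,0,0,0,0],
    [0,0,0,0,0,0,0],
    [0,0,0,0,0,0,0],
    [0,0,0,0,0,0,0],
    [0,0,0,0,0,0,0],
    [0,0,0,0,0,0,0],
  ],
  grip_force=70,
)

```text
t: 6.85
tool_pos: [0.5649, -0.1922, 0.0775]
tool_rot: [2.071, 2.359, 0.001]
contact_force: [-0.5, 0.7, 5.9]
opening: 0.0247
```

>>> carry_out(
  series=[
    [0,0,0.1,0,0,0,0],
    [0,0,0.2,0,0,0,0],
    [0,0,0.4,0,0,0,0],
    [0,0,0.6,0,0,0,0],
    [0,0,0.8,0,0,0,0],
    [0,0,0.8,0,0,0,0],
    [0,0,0.8,0,0,0,0],
    [0,0,0.6,0,0,0,0],
    [0,0,0,0,0,0,0],
    [0,0,0,0,0,0,0],
  ],
)

```text
t: 7.85
tool_pos: [0.564, -0.1918, 0.1838]
tool_rot: [2.072, 2.361, -0.0]
contact_force: [-0.8, 1.1, -1.8]
opening: 0.0246
```

```bash
python3 - <<'E'
from h import *
import pickle
im,p=shot("wrist"); pickle.dump((im,p),open("w4.pkl","wb")); R=Rn.from_rotvec(p[1]).as_matrix(); print(p, np.degrees(np.arctan2(R[1,1],R[0,1])),R[:,2])
cv2.imwrite("pics/w4.png",cv2.resize(im["frame"][150:420,120:430],None,fx=2.5,fy=2.2))
s,_=shot("scene"); pickle.dump(s,open("s4.pkl","wb"))
cv2.imwrite("pics/s4.png",cv2.resize(s["frame"][80:230,170:330],None,fx=4,fy=4,interpolation=cv2.INTER_CUBIC))
for nm in ["spare","spare_mid"]:
  print(nm,[(round(d["p"],2),np.round(np.array(d["position"])*[560,420],1).tolist()) for d in ctrl.mark_of(s,nm)])
  for f in (.064,.066,.068,.070):
    print(f,proj(s,p[0]-R[:,2]*(-f+(0.052 if nm=="spare_mid" else 0))).round(1))
E
```

```text
(array([ 0.56396908, -0.19178969,  0.183761  ]), array([ 2.07231550e+00,  2.36089416e+00, -1.68702967e-04])) 7.448799824500097 [ 8.36432338e-05 -2.16333755e-04 -9.99999973e-01]
spare [(0.95, [251.0, 147.2])]
0.064 [[250.9 144.6]]
0.066 [[250.9 145.4]]
0.068 [[251.  146.3]]
0.07 [[251.  147.1]]
spare_mid [(0.73, [327.5, 260.3])]
0.064 [[250.1 121.6]]
0.066 [[250.1 122.5]]
0.068 [[250.2 123.4]]
0.07 [[250.2 124.4]]
```

View pics/w4.png

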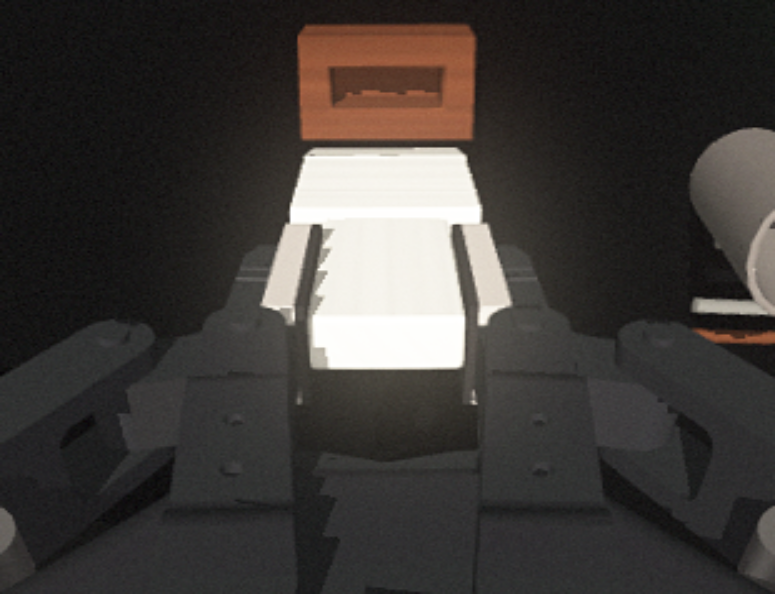

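View pics/s4.png

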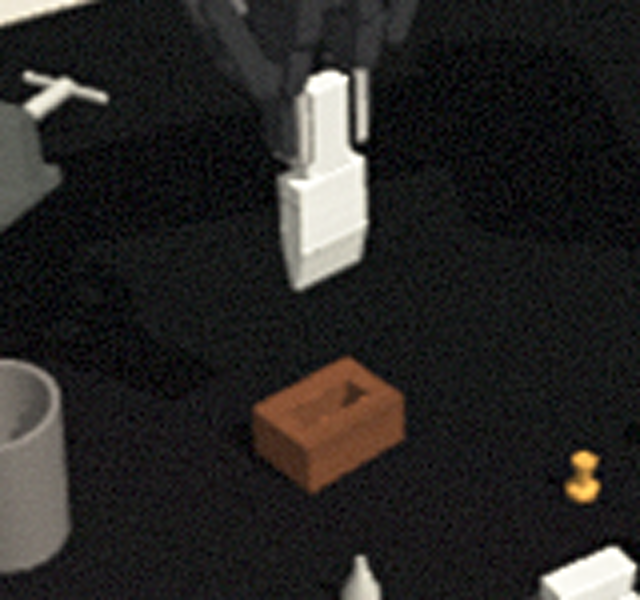

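```bash
python3 - <<'E'
from h import *
import pickle
im,p=pickle.load(open("w4.pkl","rb")); R=Rn.from_rotvec(p[1]).as_matrix()
f=lambda x,y:(120+x/2.5-.3,150+y/2.2-.3)
for F in (.068,.0695,.071):
  for nm,pts,h in [("tab",[(312,316),(465,316),(465,367),(312,367)],.104),("shoulder front",[(290,210),(481,210)],.060),("taper line",[(305,156),(466,156)],.024)]:
    P=np.array([R.T@(at_z(im,f(*c),p[0][2]-F+h,p)-p[0]) for c in pts]); print(F,nm,(P*1000).round(1).tolist())
E
```

```text
0.068 tab [[8.2, -11.2, -36.0], [8.1, 12.3, -36.0], [-3.1, 12.8, -36.0], [-3.0, -11.7, -36.0]]
0.068 shoulder front [[8.8, -19.3, 8.0], [8.8, 19.4, 8.0]]
0.068 taper line [[9.1, -19.6, 44.0], [9.1, 19.7, 44.0]]
0.0695 tab [[7.2, -11.4, -34.5], [7.2, 12.5, -34.5], [-4.2, 13.0, -34.5], [-4.2, -11.9, -34.5]]
0.0695 shoulder front [[8.2, -19.5, 9.5], [8.1, 19.6, 9.5]]
0.0695 taper line [[8.6, -19.7, 45.5], [8.6, 19.9, 45.5]]
0.071 tab [[6.2, -11.5, -33.0], [6.2, 12.6, -33.0], [-5.3, 13.2, -33.0], [-5.3, -12.0, -33.0]]
0.071 shoulder front [[7.5, -19.7, 11.0], [7.5, 19.8, 11.0]]
0.071 taper line [[8.1, -19.9, 47.0], [8.0, 20.0, 47.0]]
```

>>> carry_out(
  series=[
    [-0.02,0.5,0,0,0,-0.16,0],
    [-0.02,0.9,-0.05,0,0,-0.17,0],
    [-0.02,0.9,-0.05,0,0,-0.17,0],
    [-0.02,0.9,-0.05,0,0,-0.17,0],
    [-0.02,0.9,-0.05,0,0,-0.17,0],
    [-0.02,0.9,-0.05,0,0,-0.17,0],
    [-0.02,0.9,-0.05,0,0,-0.17,0],
    [-0.02,0.9,-0.1,0,0,-0.17,0],
    [-0.02,0.9,-0.1,0,0,-0.17,0],
    [-0.02,0.9,-0.1,0,0,-0.17,0],
    [-0.02,0.4,-0.1,0,0,-0.17,0],
    [0,0,0,0,0,0,0],
  ],
)

```text
t: 9.25
tool_pos: [0.5576, 0.0345, 0.1646]
tool_rot: [-2.279, -2.159, 0.003]
contact_force: [-0.0, -0.0, -2.2]
opening: 0.0249
```

>>> carry_out(
  series=[
    [0,0,0,0,0,0,0],
    [0,0,0,0,0,0,0],
  ],
)

```text
t: 9.45
tool_pos: [0.5586, 0.0326, 0.1659]
tool_rot: [-2.283, -2.158, 0.001]
contact_force: [0.6, -0.9, -1.6]
opening: 0.0248
```

```bash
python3 - <<'E'
from h import *
import pickle
im,p=shot("wrist"); pickle.dump((im,p),open("w5.pkl","wb")); R=Rn.from_rotvec(p[1]).as_matrix(); print(p, np.degrees(np.arctan2(R[1,1],R[0,1])),R[:,2])
cv2.imwrite("pics/w5.png",cv2.resize(im["frame"][100:340,160:390],None,fx=3,fy=2.5))
s,_=shot("scene"); pickle.dump(s,open("s5.pkl","wb"))
cv2.imwrite("pics/s5.png",cv2.resize(s["frame"][150:320,230:430],None,fx=3.9,fy=3.5,interpolation=cv2.INTER_CUBIC))
print(ctrl.get_obs()["contact_force"])
E
```

```text
(array([0.55857065, 0.03257846, 0.16590254]), array([-2.28326800e+00, -2.15776066e+00,  6.62324992e-04])) -3.2375981539064345 [-3.45831749e-04 -2.47953060e-04 -9.99999909e-01]
[ 0.3616488  -0.71227293 -1.50811459]
```

View pics/w5.png

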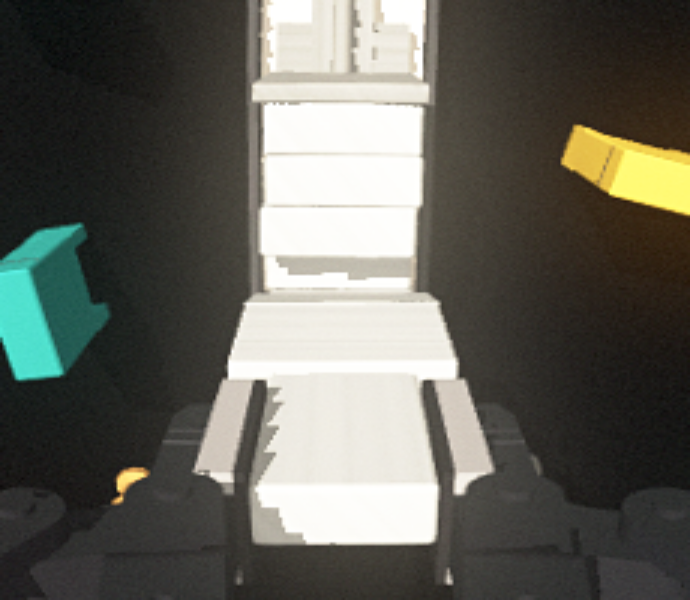

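View pics/s5.png

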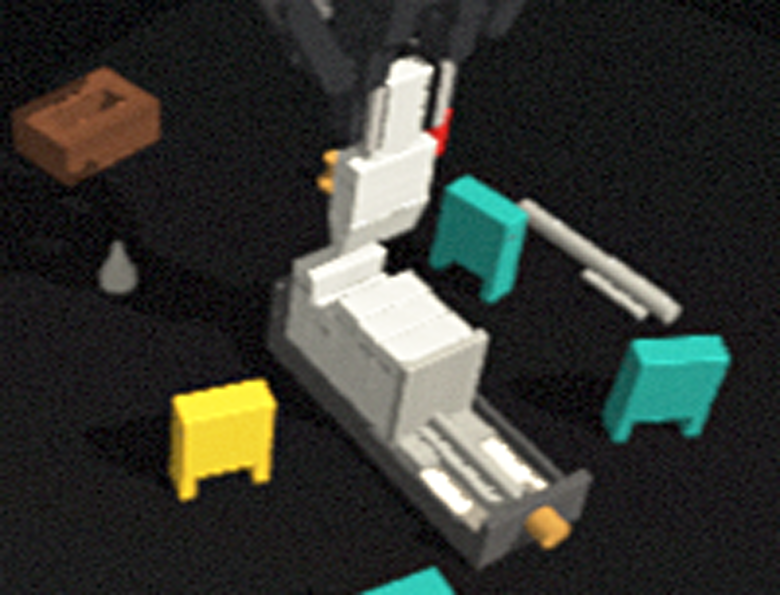

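```bash
python3 - <<'E'
from h import *
import pickle
im,p=pickle.load(open("w5.pkl","rb"))
g=im["frame"].astype(float).mean(2)[195:225,268:280].mean(1); print(g.round().tolist())
for r in (202,202.6,203.2): print(r,at_z(im,(274,r),.068,p).round(4))
for r in (209,214.5,217): print(r,at_z(im,(274,r),.052,p).round(4))
E
```

```text
[252.0, 252.0, 252.0, 252.0, 252.0, 252.0, 254.0, 225.0, 188.0, 185.0, 185.0, 185.0, 185.0, 183.0, 233.0, 232.0, 230.0, 254.0, 254.0, 255.0, 218.0, 231.0, 216.0, 201.0, 200.0, 224.0, 251.0, 239.0, 233.0, 233.0]
202 [0.559  0.0376 0.068 ]
202.6 [0.5589 0.0371 0.068 ]
203.2 [0.5589 0.0366 0.068 ]
209 [0.5584 0.0268 0.052 ]
214.5 [0.5581 0.022  0.052 ]
217 [0.558  0.0198 0.052 ]
```

>>> carry_out(
  series=[
    [0,0,-0.4,0,0,0,0],
    [0,0,-0.4,0,0,0,0],
    [0,0,-0.2,0,0,0,0],
    [0,0,-0.1,0,0,0,0],
    [0,0,-0.1,0,0,0,0],
    [0,0,-0.1,0,0,0,0],
    [0,0,-0.1,0,0,0,0],
    [0,0,-0.1,0,0,0,0],
    [0,0,-0.1,0,0,0,0],
    [0,0,0,0,0,0,0],
  ],
)

```text
t: 10.55
tool_pos: [0.5593, 0.0322, 0.1266]
tool_rot: [2.281, 2.156, -0.0]
contact_force: [0.5, -4.6, 2.0]
opening: 0.0254
```

```bash
python3 - <<'E'
from h import *
import pickle
im,p=shot("wrist"); print(p)
cv2.imwrite("pics/w6.png",cv2.resize(im["frame"][100:340,160:390],None,fx=3,fy=2.5))
s,_=shot("scene"); pickle.dump(s,open("s6.pkl","wb"))
cv2.imwrite("pics/s6.png",cv2.resize(s["frame"][170:300,250:410],None,fx=4.8,fy=4.5,interpolation=cv2.INTER_CUBIC))
print(ctrl.get_obs()["contact_force"])
E
```

```text
(array([0.55928126, 0.03224042, 0.12661425]), array([ 2.28095798e+00,  2.15623778e+00, -2.61529473e-04]))
[ 1.03029687 -4.71595978  1.65664888]
```

View pics/w6.png

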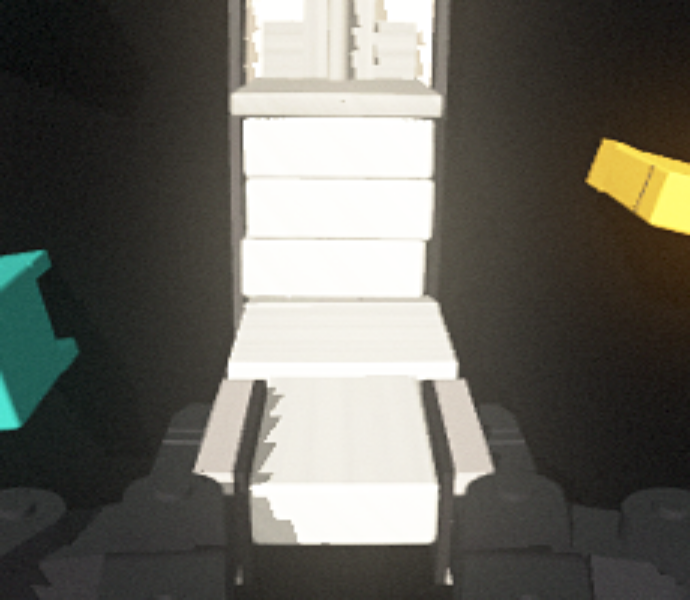

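View pics/s6.png

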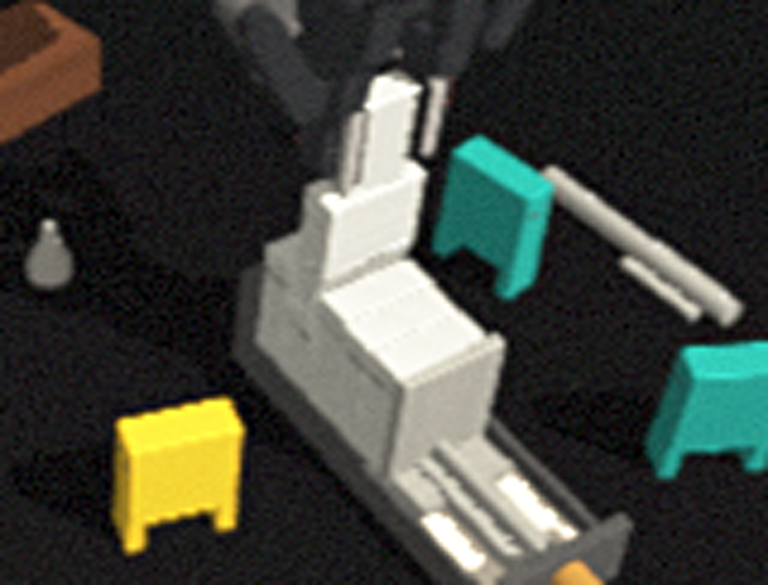

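>>> carry_out(
  series=[
    [0,0.008,-0.04,0,0,0,0],
    [0,0.016,-0.04,0,0,0,0],
    [0.001,0.016,0,0,0,0,0],
    [0.001,0.016,0,0,0,0,0],
    [0.001,0.016,0,0,0,0,0],
    [0.001,0.016,0,0,0,0,0],
    [0.001,0.016,0,0,0,0,0],
    [0.001,0.016,0,0,0,0,0],
    [0.001,0.016,0,0,0,0,0],
    [0.001,0.016,0,0,0,0,0],
    [0.001,0.016,0,0,0,0,0],
    [0.001,0.016,0,0,0,0,0],
  ],
)

```text
t: 11.85
tool_pos: [0.5597, 0.0363, 0.1252]
tool_rot: [2.28, 2.155, -0.001]
contact_force: [-0.5, -6.6, 2.4]
opening: 0.0244
```

>>> carry_out(
  series=[
    [0.001,0.016,0,0,0,0,0],
    [0.001,0.016,0,0,0,0,0],
    [0.001,0.016,0,0,0,0,0],
    [0.001,0.016,0,0,0,0,0],
    [0.001,0.016,0,0,0,0,0],
    [0.001,0.016,0,0,0,0,0],
    [0.001,0.016,0,0,0,0,0],
    [0.001,0.016,0,0,0,0,0],
  ],
)

```text
t: 12.65
tool_pos: [0.5599, 0.0394, 0.1252]
tool_rot: [2.28, 2.155, -0.001]
contact_force: [-0.6, -8.2, 3.5]
opening: 0.0251
```

```bash
python3 - <<'E'
from h import *
import pickle
im,p=shot("wrist"); print(p)
cv2.imwrite("pics/w7.png",cv2.resize(im["frame"][100:340,160:390],None,fx=3,fy=2.5))
s,_=shot("scene")
cv2.imwrite("pics/s7.png",cv2.resize(s["frame"][170:300,250:410],None,fx=4.8,fy=4.5,interpolation=cv2.INTER_CUBIC))
E
```

```text
(array([0.55990435, 0.03943055, 0.12521191]), array([ 2.27992206e+00,  2.15542963e+00, -1.49384311e-03]))
```

View pics/w7.png

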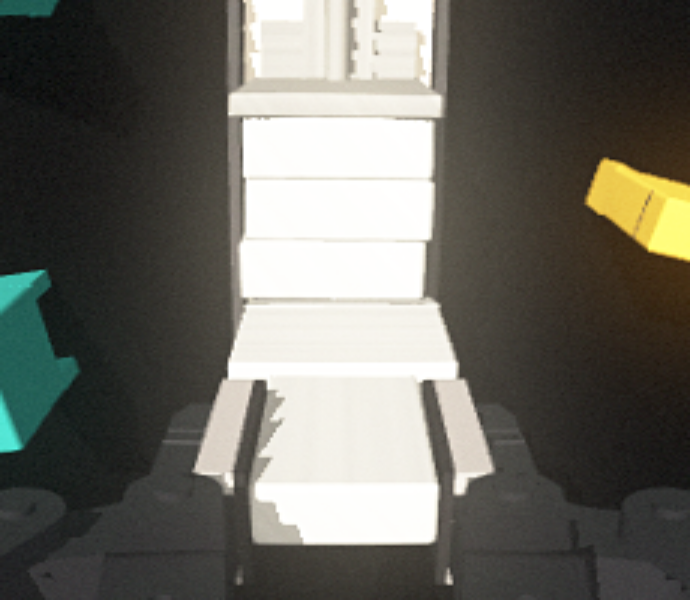

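View pics/s7.png

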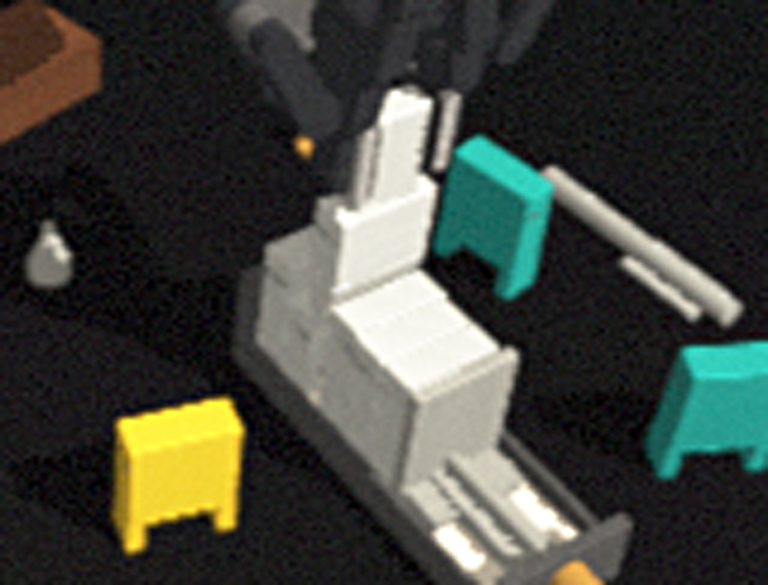

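>>> carry_out(
  series=[
    [0.001,0.014,0,0,0,0,0],
    [0.001,0.014,0,0,0,0,0],
    [0.001,0.014,0,0,0,0,0],
    [0.001,0.014,0,0,0,0,0],
    [0.001,0.014,0,0,0,0,0],
    [0.001,0.014,0,0,0,0,0],
    [0.001,0.014,0,0,0,0,0],
    [0.001,0.014,0,0,0,0,0],
    [0.001,0.014,0,0,0,0,0],
    [0.001,0.014,0,0,0,0,0],
    [0.001,0.014,0,0,0,0,0],
    [0.001,0.014,0,0,0,0,0],
  ],
)

```text
t: 13.95
tool_pos: [0.5602, 0.0436, 0.1252]
tool_rot: [2.28, 2.155, -0.002]
contact_force: [-0.4, -6.8, 3.0]
opening: 0.0248
```

>>> carry_out(
  series=[
    [0.001,0.014,0,0,0,0,0],
    [0.001,0.014,0,0,0,0,0],
    [0.001,0.014,-0.04,0,0,0,0],
    [0.001,0.014,-0.04,0,0,0,0],
    [0,0.014,-0.06,0,0,0,0],
    [0,0,-0.06,0,0,0,0],
    [0,0,-0.06,0,0,0,0],
    [0,0,-0.06,0,0,0,0],
    [0,0,-0.06,0,0,0,0],
    [0,0,-0.06,0,0,0,0],
    [0,0,-0.06,0,0,0,0],
  ],
)

```text
t: 15.05
tool_pos: [0.5612, 0.0448, 0.1139]
tool_rot: [2.278, 2.154, -0.0]
contact_force: [-0.5, -9.1, 7.8]
opening: 0.0248
```

```bash
python3 - <<'E'
from h import *
import pickle
im,p=shot("wrist"); print(p)
cv2.imwrite("pics/w8.png",cv2.resize(im["frame"][100:340,160:390],None,fx=3,fy=2.5))
s,_=shot("scene")
cv2.imwrite("pics/s8.png",cv2.resize(s["frame"][170:300,250:410],None,fx=4.8,fy=4.5,interpolation=cv2.INTER_CUBIC))
E
```

```text
(array([0.56122773, 0.04482664, 0.1139153 ]), array([ 2.27834747e+00,  2.15387997e+00, -2.74097239e-04]))
```

View pics/w8.png

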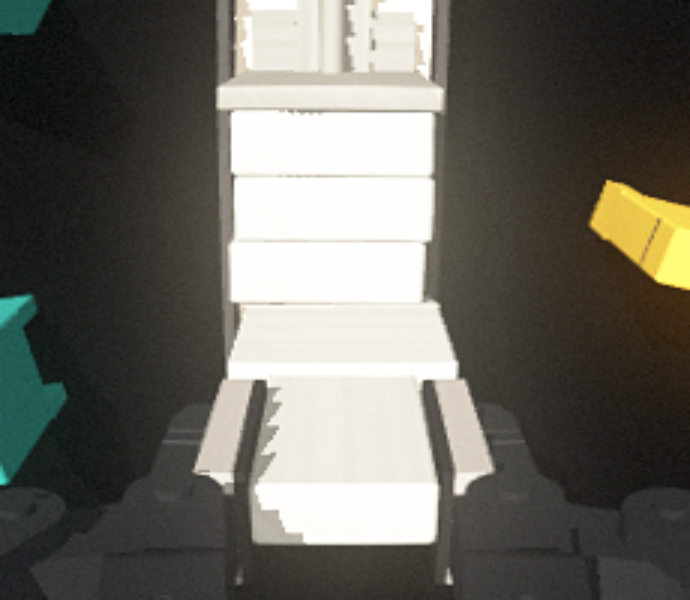

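View pics/s8.png

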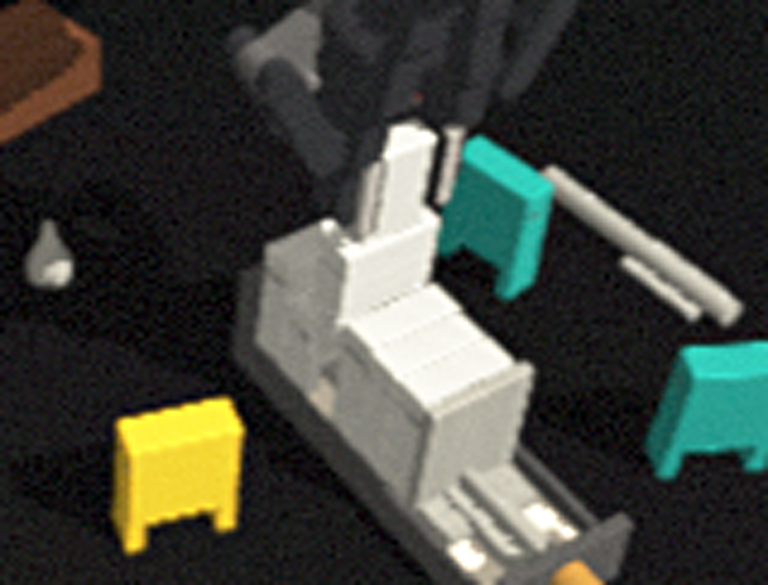

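>>> carry_out(
  series=[
    [-0.005,0.01,0,0,0,0,0],
    [-0.005,0.01,0,0,0,0,0],
    [-0.005,0.01,-0.03,0,0,0,0],
    [-0.005,0.005,-0.04,0,0,0,0],
    [-0.005,0,-0.05,0,0,0,0],
    [-0.005,0,-0.05,0,0,0,0],
    [-0.005,0,-0.05,0,0,0,0],
    [-0.005,0,-0.05,0,0,0,0],
    [-0.005,0,-0.05,0,0,0,0],
    [-0.005,0,-0.05,0,0,0,0],
    [0,0,-0.05,0,0,0,0],
  ],
)

```text
t: 16.25
tool_pos: [0.5589, 0.0466, 0.1018]
tool_rot: [2.281, 2.156, -0.001]
contact_force: [0.2, -6.1, 2.6]
opening: 0.0251
```

```bash
python3 - <<'E'
from h import *
o=ctrl.get_obs(); print(o["contact_force"],o["wrist_torque"],o["tool_pos"])
s,_=shot("scene")
cv2.imwrite("pics/s9.png",cv2.resize(s["frame"][170:300,250:410],None,fx=4.8,fy=4.5,interpolation=cv2.INTER_CUBIC))
E
```

```text
[ 0.16984921 -6.14349543  2.60610025] [-1.38056379 -0.10514961 -0.08556462] [0.55889986 0.04656639 0.10177195]
```

View pics/s9.png

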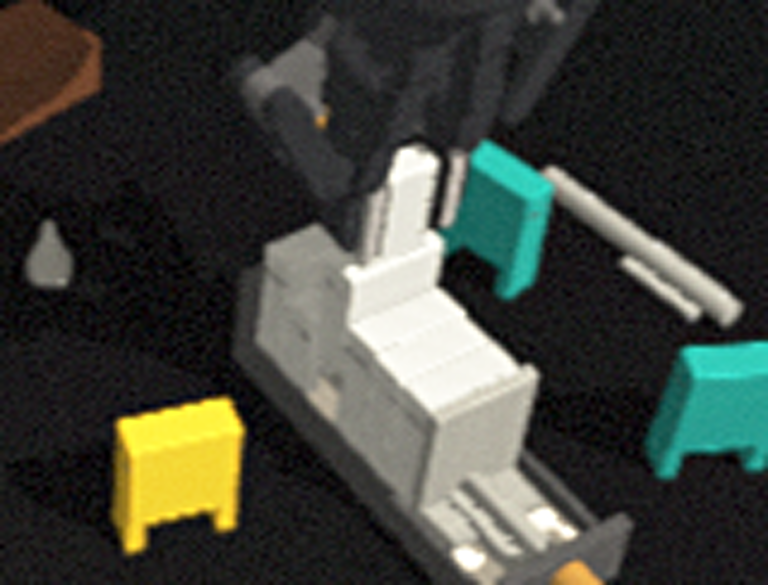

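>>> carry_out(
  series=[
    [0,0,-0.04,0,0,0,0],
    [0,0,-0.04,0,0,0,0],
    [0,0,-0.04,0,0,0,0],
    [0,0,-0.04,0,0,0,0],
    [0,0,-0.04,0,0,0,0],
    [0,0,-0.04,0,0,0,0],
    [0,0,-0.04,0,0,0,0],
    [0,0,-0.04,0,0,0,0],
    [0,0,-0.04,0,0,0,0],
    [0,0,-0.04,0,0,0,0],
  ],
)

```text
t: 17.3
tool_pos: [0.5589, 0.0466, 0.0918]
tool_rot: [2.281, 2.156, -0.001]
contact_force: [0.1, -6.9, 1.4]
opening: 0.0251
```

>>> carry_out(
  series=[
    [0,0,-0.02,0,0,0,0],
    [0,0,-0.02,0,0,0,0],
    [0,0,-0.02,0,0,0,0],
    [0,0,-0.02,0,0,0,0],
  ],
)

```text
t: 17.7
tool_pos: [0.5589, 0.0466, 0.0898]
tool_rot: [2.281, 2.156, -0.001]
contact_force: [-0.9, -6.2, 2.7]
opening: 0.0249
```

>>> carry_out(
  series=[
    [0,0,-0.02,0,0,0,0],
    [0,0,-0.02,0,0,0,0],
    [0,0,-0.02,0,0,0,0],
    [0,0,-0.02,0,0,0,0],
  ],
)

```text
t: 18.1
tool_pos: [0.5589, 0.0466, 0.0879]
tool_rot: [2.281, 2.156, -0.001]
contact_force: [0.3, -6.3, 2.9]
opening: 0.025
```

>>> carry_out(
  series=[
    [0,0,-0.02,0,0,0,0],
    [0,0,-0.02,0,0,0,0],
    [0,0,-0.02,0,0,0,0],
  ],
)

```text
t: 18.4
tool_pos: [0.559, 0.0467, 0.087]
tool_rot: [2.281, 2.156, -0.001]
contact_force: [-1.9, -6.6, 7.2]
opening: 0.0252
```

>>> carry_out(
  series=[
    [0,0,-0.02,0,0,0,0],
    [0,0,-0.02,0,0,0,0],
    [0,0,-0.02,0,0,0,0],
  ],
)

```text
t: 18.7
tool_pos: [0.5593, 0.0467, 0.087]
tool_rot: [2.281, 2.156, -0.001]
contact_force: [-4.4, -5.9, 13.0]
opening: 0.0253
```

>>> carry_out(
  series=[
    [0,0,-0.02,0,0,0,0],
    [0,0,-0.02,0,0,0,0],
    [0,0,-0.02,0,0,0,0],
  ],
)

```text
t: 19.0
tool_pos: [0.5597, 0.0467, 0.0868]
tool_rot: [2.28, 2.156, -0.0]
contact_force: [-7.0, -6.0, 19.3]
opening: 0.0248
```

>>> carry_out(
  series=[
    [0,0,-0.02,0,0,0,0],
    [0,0,-0.02,0,0,0,0],
    [0,0,0,0,0,0,0],
    [0,0,0,0,0,0,0],
  ],
)

```text
t: 19.4
tool_pos: [0.5599, 0.0468, 0.0868]
tool_rot: [2.28, 2.157, -0.0]
contact_force: [-8.4, -5.7, 21.8]
opening: 0.0248
```

>>> carry_out(
  series=[
    [0,0,0.04,0,0,0,0],
    [0,0,0.04,0,0,0,0],
    [0,-0.01,0.02,0,0,0,0],
    [0,-0.01,0,0,0,0,0],
    [0,-0.01,0,0,0,0,0],
    [0,-0.01,0,0,0,0,0],
    [0,0,0,0,0,0,0],
    [0,0,0,0,0,0,0],
  ],
)

```text
t: 20.2
tool_pos: [0.5596, 0.0465, 0.0869]
tool_rot: [2.281, 2.157, 0.002]
contact_force: [-2.8, -3.2, 10.4]
opening: 0.0249
```

```bash
python3 - <<'E'
from h import *
im,p=shot("wrist"); print(p)
cv2.imwrite("pics/w10.png",cv2.resize(im["frame"][100:340,160:390],None,fx=3,fy=2.5))
s,_=shot("scene")
cv2.imwrite("pics/s10.png",cv2.resize(s["frame"][170:300,250:410],None,fx=4.8,fy=4.5,interpolation=cv2.INTER_CUBIC))
E
```

```text
(array([0.55963655, 0.04647523, 0.08692375]), array([2.28110031, 2.15662386, 0.00235897]))
```

View pics/w10.png

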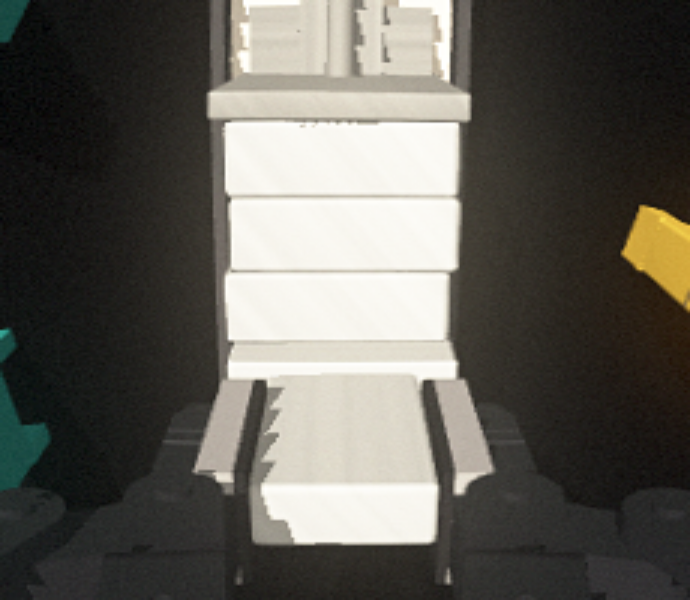

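View pics/s10.png

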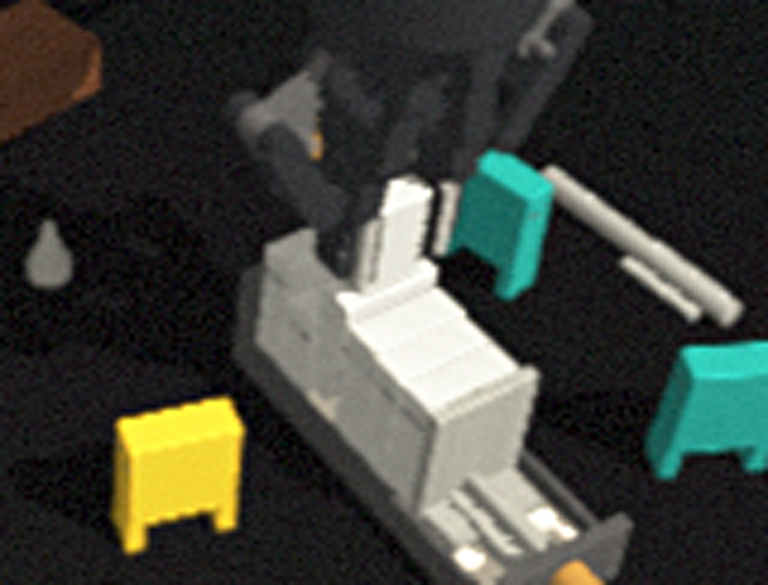

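>>> carry_out(
  series=[
    [0,0,0.03,0,0,0,0],
    [0,-0.01,0,0,0,0,0],
    [0,-0.01,0,0,0,0,0],
    [0,-0.01,0,0,0,0,0],
    [0,0,0,0,0,0,0],
    [0,0,0,0,0,0,0],
  ],
)

```text
t: 20.9
tool_pos: [0.5595, 0.0462, 0.0869]
tool_rot: [2.282, 2.157, 0.004]
contact_force: [-0.8, -2.5, 6.7]
opening: 0.0252
```

>>> carry_out(
  series=[
    [0,-0.01,0.02,0,0,0,0],
    [0,-0.01,0.02,0,0,0,0],
    [0,0,0,0,0,0,0],
    [0,0,0,0,0,0,0],
  ],
  grip_force=20,
)

```text
t: 21.3
tool_pos: [0.5592, 0.0458, 0.087]
tool_rot: [2.282, 2.157, 0.003]
contact_force: [0.8, -1.7, 6.4]
opening: 0.0248
```

>>> carry_out(
  series=[
    [0,0,0,0,0,0,0.35],
    [0,0,0,0,0,0,0.4],
    [0,0,0,0,0,0,0.5],
    [0,0,0,0,0,0,0.5],
    [0,0,0,0,0,0,0.5],
  ],
)

```text
t: 21.8
tool_pos: [0.5579, 0.0457, 0.0854]
tool_rot: [-2.282, -2.158, 0.001]
contact_force: [-0.1, 0.1, 0.2]
opening: 0.0425
```

```bash
python3 - <<'E'
from h import *
im,p=shot("wrist"); print(p,ctrl.get_obs()["contact_force"])
cv2.imwrite("pics/w11.png",cv2.resize(im["frame"][100:340,160:390],None,fx=3,fy=2.5))
E
```

```text
(array([0.55786244, 0.04574322, 0.08538879]), array([-2.28220057e+00, -2.15794353e+00,  6.35216186e-04])) [-0.43223338  0.55318139 -0.30609525]
```

View pics/w11.png

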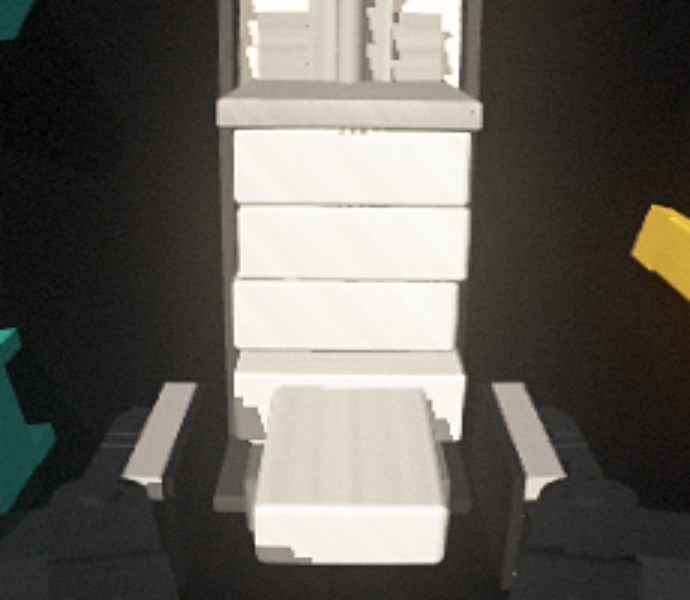

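>>> carry_out(
  series=[
    [0,0,0.2,0,0,0,0.5],
    [0,0,0.5,0,0,0,0.5],
    [0,0,0.8,0,0,0,0.5],
    [0,0,0.8,0,0,0,0.5],
    [0,0,0.8,0,0,0,0.5],
    [0,0,0.8,0,0,0,0.5],
    [0,0,0.5,0,0,0,0.5],
    [0,0,0,0,0,0,0.5],
    [0,0,0,0,0,0,0.5],
  ],
)

```text
t: 22.75
tool_pos: [0.5581, 0.0456, 0.1958]
tool_rot: [2.283, 2.158, 0.0]
contact_force: [-0.7, -0.8, -1.0]
opening: 0.0425
```

```bash
python3 - <<'E'
from h import *
import pickle
im,p=shot("wrist"); print(p); pickle.dump((im,p),open("w12.pkl","wb"))
cv2.imwrite("pics/w12.png",cv2.resize(im["frame"][100:300,180:370],None,fx=4,fy=3,interpolation=cv2.INTER_CUBIC))
s,_=shot("scene")
cv2.imwrite("pics/s12.png",cv2.resize(s["frame"][170:300,250:410],None,fx=4.8,fy=4.5,interpolation=cv2.INTER_CUBIC))
E
```

```text
(array([0.55807134, 0.04561331, 0.19577388]), array([2.28275139e+00, 2.15833591e+00, 1.11103261e-04]))
```

View pics/w12.png

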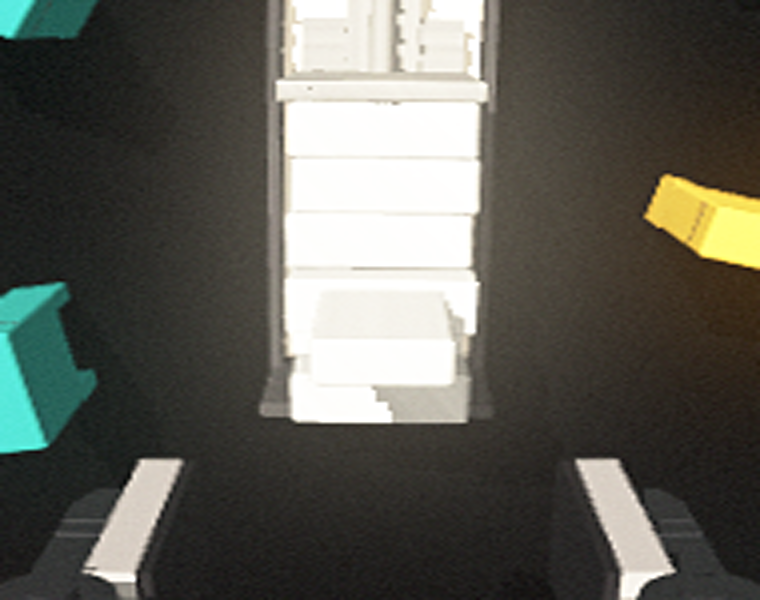

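View pics/s12.png

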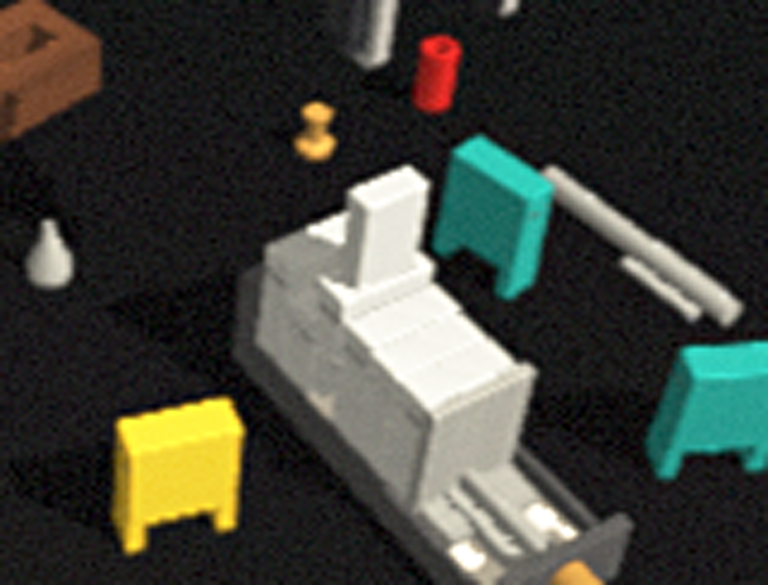

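```bash
python3 - <<'E'
from h import *
import pickle
im,p=pickle.load(open("w12.pkl","rb"))
f=lambda x,y:(180+x/4-.4,100+y/3-.4)
for nm,z,pts in [("follower front",.069,[(278,99),(487,99)]),("d",.068,[(286,102),(478,102)]),("d/b",.068,[(285,157),(479,157)]),("b/c",.068,[(285,212),(474,212)]),("c edge",.068,[(285,267),(473,267)]),
 ("spare shoulder +y",.077,[(286,273),(477,273)]),("tall1 -y edge",.068,[(291,422),(467,422)])]:
    P=np.array([at_z(im,f(*c),z,p) for c in pts]); print(nm,P.mean(0).round(4),"w",np.linalg.norm(P[0]-P[1]).round(4))
for z in (.115,.118,.121,.124):
    P=np.array([at_z(im,f(*c),z,p) for c in [(312,338),(456,338),(456,384),(314,384)]]); print(z,P.mean(0).round(4),np.linalg.norm(P[0]-P[1]).round(4),np.linalg.norm(P[1]-P[2]).round(4))
s=ctrl.get_image("scene"); t=ctrl.get_image("top")
for c in (s,t):
  for nm in ("spare","spare_mid","short_case"):
    print(nm,[(round(d["p"],2),np.round(np.array(d["position"])*[560,420],1).tolist()) for d in ctrl.mark_of(c,nm)][:3])
for z in (.009,.013,.017): print(z,proj(s,[.559,.0458,z]).round(1),proj(s,[.559,.0458,z+.052]).round(1))
for z in (.105,.113,.121): # tab top corners in scene
    a=np.radians(-3.2); X=np.array([np.cos(a),np.sin(a),0]);Y=np.array([-X[1],X[0],0])
    print(z,proj(s,[np.array([.559,.0458,z])+sx*.013*X+sy*.006*Y for sx in(-1,1) for sy in (-1,1)]).round(1).tolist())
E
```

```text
follower front [0.5624 0.1016 0.069 ] w 0.043
d [0.5623 0.1007 0.068 ] w 0.0397
d/b [0.5614 0.0853 0.068 ] w 0.0405
b/c [0.56   0.0697 0.068 ] w 0.0399
c edge [0.559  0.0537 0.068 ] w 0.0403
spare shoulder +y [0.5595 0.0543 0.077 ] w 0.0396
tall1 -y edge [0.5563 0.0058 0.068 ] w 0.0397
0.115 [0.5593 0.042  0.115 ] 0.026 0.0119
0.118 [0.5593 0.043  0.118 ] 0.0257 0.0117
0.121 [0.5594 0.0441 0.121 ] 0.0253 0.0115
0.124 [0.5594 0.0452 0.124 ] 0.025 0.0114
spare [(0.94, [322.9, 250.5])]
spare_mid [(0.73, [325.5, 229.5]), (0.53, [338.4, 189.6])]
short_case [(0.7, [321.6, 248.9])]
spare [(0.28, [296.5, 182.1])]
spare_mid []
short_case []
0.009 [[325.2 256.1]] [[328.2 236.9]]
0.013 [[325.5 254.7]] [[328.5 235.4]]
0.017 [[325.7 253.3]] [[328.7 233.8]]
0.105 [[334.9, 214.0], [339.4, 218.3], [322.6, 219.7], [327.0, 224.2]]
0.113 [[335.5, 210.6], [340.0, 214.9], [323.0, 216.3], [327.5, 220.7]]
0.121 [[336.1, 207.1], [340.6, 211.4], [323.5, 212.8], [328.0, 217.2]]
```

```bash
python3 - <<'E'
from h import *
import pickle
im,p=pickle.load(open("w12.pkl","rb"))
a=im["frame"][180:250,240:310]; a=(255*(a/255.)**2.5).astype('uint8'); cv2.imwrite("pics/w12c.png",cv2.resize(a,None,fx=8.5,fy=8.5,interpolation=cv2.INTER_NEAREST))
g=im["frame"].mean(2)
print([(180+i,int(v)) for i,v in enumerate(g[180:250,268:282].mean(1))])
# predicted for upright
a=np.radians(-3.2); X=np.array([np.cos(a),np.sin(a),0]);Y=np.array([-X[1],X[0],0])
for nm,y,z in [("c edge",.0082,.068),("shoulder+y",.008,.077),("tab base+y",.006,.077),("tab top+y",.006,.121),("tab top-y",-.006,.121),("shoulder-y",-.008,.077)]:
    print(nm,proj(im,[np.array([.5590,.0454,z])+y*Y],p).round(1))
E
```

```text
[(180, 253), (181, 253), (182, 253), (183, 253), (184, 253), (185, 253), (186, 253), (187, 254), (188, 254), (189, 193), (190, 241), (191, 244), (192, 243), (193, 253), (194, 254), (195, 254), (196, 250), (197, 242), (198, 241), (199, 242), (200, 242), (201, 242), (202, 241), (203, 241), (204, 241), (205, 241), (206, 242), (207, 241), (208, 241), (209, 241), (210, 241), (211, 241), (212, 238), (213, 253), (214, 254), (215, 253), (216, 253), (217, 253), (218, 253), (219, 253), (220, 253), (221, 253), (222, 253), (223, 253), (224, 253), (225, 253), (226, 253), (227, 254), (228, 225), (229, 209), (230, 215), (231, 215), (232, 214), (233, 213), (234, 229), (235, 228), (236, 227), (237, 232), (238, 232), (239, 234), (240, 233), (241, 68), (242, 55), (243, 58), (244, 57), (245, 57), (246, 56), (247, 56), (248, 55), (249, 53)]
c edge [[274.9 188.7]]
shoulder+y [[274.9 191.6]]
tab base+y [[274.9 193.9]]
tab top+y [[275.1 210.3]]
tab top-y [[275.1 226.3]]
shoulder-y [[274.9 210. ]]
```

View pics/w12c.png

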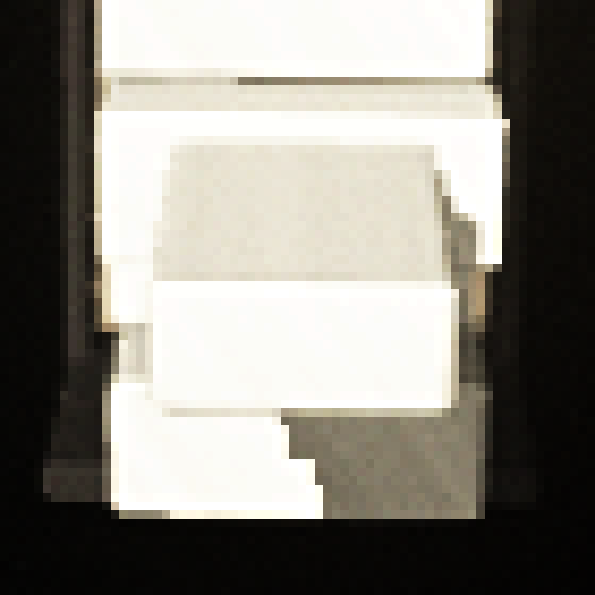

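```bash
python3 - <<'E'
from station import ctrl
o=ctrl.get_obs(); print(o["t"],o["contact_force"])
print(ctrl.finish_job())
E
```

```text
23.25 [ 0.29948023 -0.3351083  -0.13895894]
the job is handed in; nothing more can be done
None
```

The tabbed refill case is seated in the file, right next to the short case on its follower side, and I have handed the job in at 23 s of the 64 s allowed.

- **Insertion:** I lifted the case from the stand by its tab and brought its foot down over the short case. I then pushed the follower-side cases aside at about 4 mm/s, with at most about 9 N of sideways force in the readings. The case went down until the foot stopped hard. Height stayed fixed while the force rose to about 22 N, which puts the stop bar roughly 9 mm above the floor. I eased off and let go.
- **Last checks:**
  - The opening between the short case and the next one measured about 16.4 mm, and the follower had moved about 16.6 mm, against 16 mm expected. That is closed up within the error of the measurement.
  - The tab and shoulder edges in the wrist picture fit an upright case.
  - The scene view puts the tab top at about 121 mm, which agrees with the stop height I felt.
  - The gripper was clear of the row and reading no contact.
  - I moved nothing else on the counter, and the things near the file stand where they were in the last scene picture.
- **Disagreements:**
  - A first rough comparison of the tab and shoulder centres hinted at a lean of about 2 mm, but the finer edge comparison did not confirm it.
  - A uniform offset of 1 to 2 px remains on the case in that picture. It may mean the case is 1 to 2 mm higher or about 1 mm further along the row than I estimated.
  - In the last top view, the network reported the case only at a wrong place with a low score (0.28), so I did not use it.

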